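# Show the mixing order by pointing

## Task

Show a trainee what to use for the mix: with the fingers pointing down, point from just above, fingertips about 3 cm over the thing, first at the middle of the cap of the smallest brown bottle, then at that of the largest brown bottle, then at the middle of the mouth of the low measuring cup, staying over each for about two seconds. Touch nothing on the way, and do not point at the middle-sized bottle or at the tall drinking glass. Finish with the fingers still held over the measuring cup, as at the other two.

Things in the scene. Friction and masses are not known exactly. Their poses are not given: they have to be found in the camera images.
- bottle_small_top (a point): Top of the smallest of three upright brown bottles with a black screw cap and pale label: 33 mm diameter, 75 mm high, cap 18 mm across. Its origin is the centre of the flat top of the cap; z is up along the bottle's axis.
- bottle_middle_top (a point): Top of the middle-sized brown bottle, black cap: 54 mm diameter, 118 mm high, cap 30 mm across. Not to be pointed at. Its origin is the centre of the flat top of the cap; z is up along the bottle's axis.
- bottle_large_top (a point): Top of the largest brown bottle, black cap: 60 mm diameter, 130 mm high, cap 33 mm across. Its origin is the centre of the flat top of the cap; z is up along the bottle's axis.
- cup_top (a point): Mouth of the clear plastic measuring cup with dark scale marks, wider at the top: 67 mm across, 74 mm high. Its origin is the centre of the mouth at rim height; z is up along the axis.
- tumbler_top (a point): Mouth of the plain clear drinking glass: 69 mm across, 142 mm high, about twice as tall as the measuring cup. Not to be pointed at. Its origin is the centre of the mouth at rim height; z is up along the axis. The five vessels stand on the table (z = 0) in any order, centres at least 100 mm apart.
- glue: A bystander among the vessels: upright orange and white glue stick, 27 mm diameter, 93 mm high; origin at the centre of its foot. A pebble and a spring clip (under 20 mm high) lie among them too.
- brush_tumbler: A bystander at the back right corner: dark tumbler with brushes standing in it, 98 mm across, 240 mm high; origin at the centre of its foot. Beside it at the back a wind-up timer (49 mm high); all else on the table is under 40 mm high.
Mind the look-alikes: they are no part of the job. What is shaped like the part that bears tumbler_top but blue or pink is not meant.

How it is judged:
By the outcome, as a careful person would: the job done as asked, in the order asked, and still so for the second after the job is handed in, with the robot touching nothing.
It also fails if it takes over 53 s, if anything falls off the work surface, if the arm or the gripper's body presses on something with over 40 N, if the wrist force passes 120 N, or if a joint passes its speed limit or range.

## Robot

A 6-joint arm with a two-finger parallel gripper is mounted at the origin on the work surface; the furniture and walls round the work are solid. World frame = base frame: x ahead of the robot, y to its left, z up, the work surface at z = 0. Lengths are in m, angles in rad, forces in N, time in s.
With the tool pointing down it reaches from about 0.35 to 0.725 m from the base axis. Payload 6 kg.
Tool frame: the origin (TCP) lies between the finger pads, 19 mm behind the fingertips; this is the grasp point; z points along the fingers, y is the line along which they close (so a half turn about z gives the same grasp; the last joint's range is limited). The gripper opens to 85 mm and grips with 20 to 120 N. Pads are 22 mm wide; open, the fingers measure 114 mm over their backs; the gripper's body (76 mm by 85 mm) begins 54 mm behind the grasp point. The pads swing forward as they close: fully open they stand 13 mm farther back than shut.
Start: joints at [-0.857, 0.04, 0.085, 0, -1.615, -0.334], TCP at [0.222, -0.557, 0.25] pointing down, gripper open.
Joint ranges: [-2.56, 2.56], [-1.29, 2.01], [-1.08, 1.49], [-3.29, 1.98], [-2.81, -0.18], [-2.99, 2.99]. Speed limits (rad/s): [2.57, 2.57, 3.01, 3.14, 3.14, 3.14].

## Interface

Orientations are given as [roll, pitch, yaw] about the fixed x, y, z axes, in that order (R = Rz(yaw) Ry(pitch) Rx(roll)).
In Python, from workcell import ctrl gives the robot as it stands. The module is installed in compiled form; this text tells all that it offers.
- The arm moves only by the tool servo_tool, never from a script. Its argument "moves" is a list of rows, each a list of 5 numbers: the opening, from 0 (shut) to 1 (fully open), then the shift along the world's x, y, z in m, then the turn about the world's z in degrees. A call has exactly 5 rows; each row shifts and turns the commanded pose from where the row before left it; what a row does not reach is not made up. A row lasts 1/12 s, in which the tool goes at most 41.7 mm and 7.16 degrees, less where a joint would pass 70% of its speed; a pose out of reach is approached as far as the arm can. A call with a gripper value outside its range is refused whole. The fingers move at their own pace and stop on an object; "newtons" is the grip in N (left out, the last holds). Time passes only in rows, so rows that do not move let the fingers close, or fill a call up. It gives the time, the measured TCP pose, the force, the opening and the grip force at its end, in the units of the state.
- ctrl.state(): the state, without advancing time (a new reading comes with each control period).
- ctrl.snapshot(name): name is "scene" or "top" or "wrist"; returns a dict with "frame" (420x560x3 uint8, red, green, blue), "fx", "fy", "cx", "cy" (pixels), "rvec" (rotation vector, rad) and "tvec" (3), from world to camera coordinates, as OpenCV has them. Camera axes: x right, y down, z forward; pixel columns grow to the right and rows downward; lengths in m; the calibration is good to about 2 mm. A picture is of the moment at which its call begins. There is no depth.
- ctrl.finish_job(): hands the job in; it is judged then, once.
The state is a dict: "t": time; "joint_positions": joint angles; "qvel": joint speeds; "joint_torque": joint torques, N m; "tcp_pos": TCP position; "eef_rot": TCP orientation; "contact_force": force on the tool from outside, world axes, zero at the start; "torque": the same for the moment, N m; "finger_gap": finger opening in m; "grip_force": force on a finger pad.
Only numpy, scipy, OpenCV 4.12 (cv2) and the standard library are available. Lean on these libraries where they do the work, as an engineer would, in place of code of your own. Each camera call takes 0.05 s, during which the arm holds its last target. There are 200 camera calls.

## Working session

There is one attempt and no reset: what is moved stays moved. The work goes in short steps, Python scripts to look and compute and a tool call to move; the robot and the scene stay as the last step left them, time stands still between calls to the robot, and variables do not carry over. Pictures are saved under pics/ and viewed, at most 10 in all, crops included, and the job is handed in when it is done.

Besides the shell and the picture viewer there is one more tool, called after ">>>" as a command line: name --pt "numbers of a row" for each row, then --argument value for the rest. servo_tool: Moves the arm, as the interface text tells. Its arguments: {"type":"object","properties":{"moves":{"type":"array"},"newtons":{"type":"number"}},"required":["moves"]}

```bash
mkdir -p pics; cat > h.py <<'E'
from workcell import ctrl
import cv2, numpy as np, pickle
def grab(n,tag):
    s=ctrl.snapshot(n); pickle.dump(s,open(f'pics/{tag}.pkl','wb')); cv2.imwrite(f'pics/{tag}.png',cv2.cvtColor(s['frame'],cv2.COLOR_RGB2BGR)); return s
def load(tag): return pickle.load(open(f'pics/{tag}.pkl','rb'))
def cam(s):
    R=cv2.Rodrigues(np.array(s['rvec'],float))[0]; t=np.array(s['tvec'],float).ravel(); return R,t,-R.T@t
def ray(s,u,v):
    R,t,c=cam(s); d=R.T@np.array([(u-s['cx'])/s['fx'],(v-s['cy'])/s['fy'],1]); return c,d/np.linalg.norm(d)
def plane(s,u,v,z):
    c,d=ray(s,u,v); return c+d*(z-c[2])/d[2]
def tri(a,b):
    (c1,d1),(c2,d2)=ray(*a),ray(*b); k=np.linalg.lstsq(np.c_[d1,-d2],c2-c1,rcond=None)[0]
    p,q=c1+k[0]*d1,c2+k[1]*d2; return (p+q)/2,np.linalg.norm(p-q)
def proj(s,p):
    R,t,c=cam(s); q=R@np.array(p)+t; return s['fx']*q[0]/q[2]+s['cx'],s['fy']*q[1]/q[2]+s['cy']
E
python3 - <<'E'
from h import *
for n in('scene','top'):
    s=grab(n,n+'0'); print(n,cam(s)[2].round(3),s['fx'])
print({k:np.round(v,3) for k,v in ctrl.state().items()})
E
```

```text
scene [-0.005  0.981  0.755] 458.5097392567655
top [0.368 0.064 1.664] 521.2852496240031
{'t': np.float64(0.1), 'joint_positions': array([-0.857,  0.041,  0.084, -0.   , -1.616, -0.334]), 'qvel': array([-0.002, -0.001,  0.002,  0.002, -0.002, -0.001]), 'joint_torque': array([-5.0000e-03, -3.6935e+01,  3.4828e+01,  6.9520e+00, -5.0000e-03,
        0.0000e+00]), 'tcp_pos': array([ 0.222, -0.557,  0.249]), 'eef_rot': array([ 3.14 , -0.   , -2.762]), 'contact_force': array([-0.323, -0.24 , -0.402]), 'torque': array([ 0.017,  0.   , -0.009]), 'grip_force': np.float64(0.0), 'finger_gap': np.float64(0.086)}
```

View pics/top0.png

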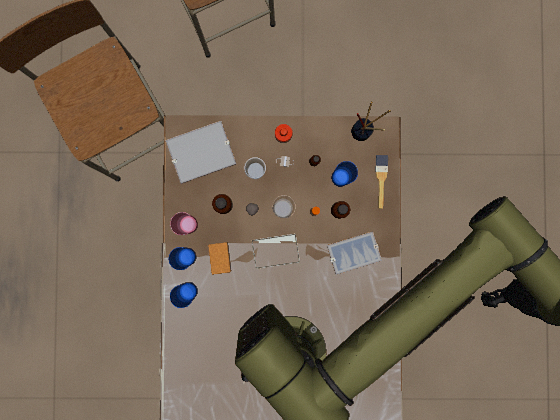

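View pics/scene0.png

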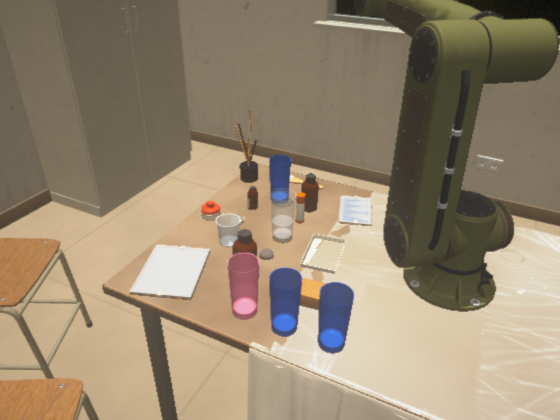

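The top view shows brown bottles at (222,204), (315,160) and (341,210), and clear vessels at (255,168) and (283,206). The scene view shows bottles at (252,197), (310,193) and (244,250), the low cup at (229,230), and the tall glass at (283,217). The small bottle is clearly (315,160) in the top view. For the largest I have two candidates, (222,204) and (341,210), so I'll enlarge both.

```bash
python3 - <<'E'
from h import *
a=load('top0')['frame'][140:230,205:365]; b=load('scene0')['frame'][165:275,190:350]
f=lambda i:cv2.cvtColor(cv2.resize(i,(800,int(i.shape[0]*5)),interpolation=cv2.INTER_CUBIC),cv2.COLOR_RGB2BGR)
cv2.imwrite('pics/ca.png',f(a)); cv2.imwrite('pics/cb.png',f(b))
E
```

```text
(no output)
```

View pics/ca.png

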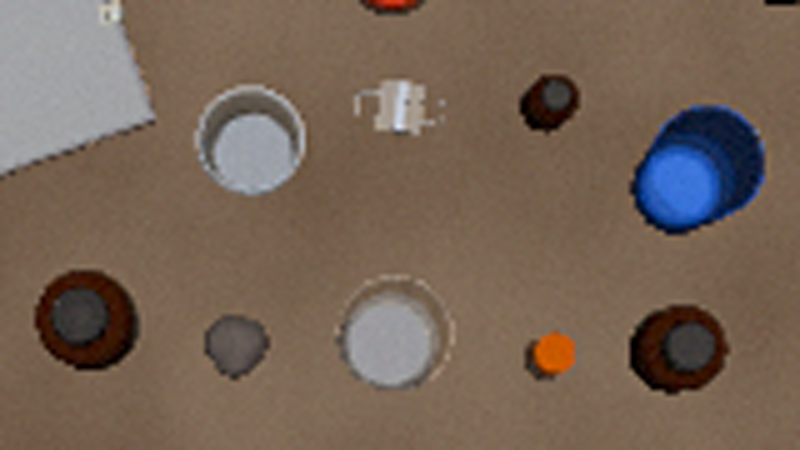

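View pics/cb.png

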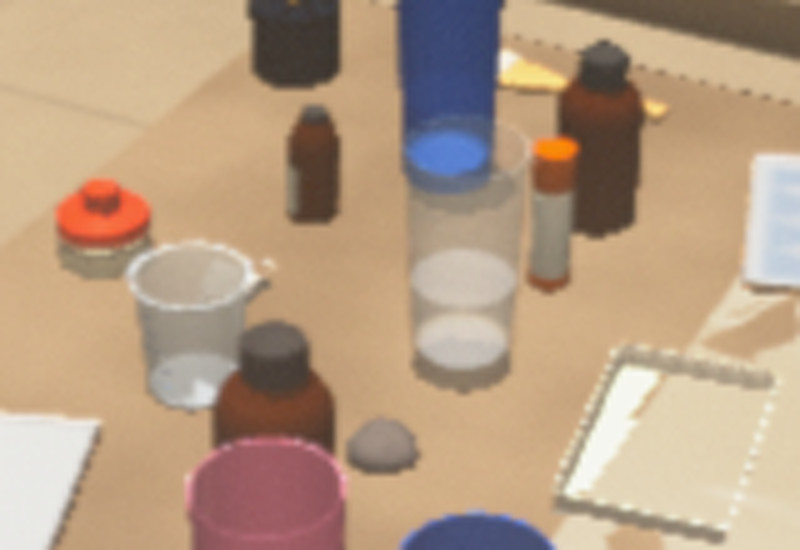

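The top crop shows caps at L (221,203), R (343,209) and small (316.4,159), with the cup rim at (255,168) and the tall glass at (284.5,206). L's body looks a little wider than R's. I'll triangulate their heights and compare widths.

```bash
python3 - <<'E'
from h import *
T,S=load('top0'),load('scene0')
P=dict(L=((80,316),(274,338)),R=((690,345),(605,51)),small=((557,96),(316,110)),cup=((250,140),(190,275)),tumb=((398,330),(467,152)),glue=((555,353),(556,150)))
for k,(a,b) in P.items():
    g=lambda c,ox,oy:(ox+(c[0]+.5)/5-.5,oy+(c[1]+.5)/5-.5)
    p,e=tri((T,*g(a,205,140)),(S,*g(b,190,165))); z=np.linalg.norm(p-cam(T)[2]); zs=np.linalg.norm(p-cam(S)[2])
    print(k,p.round(4),'gap',round(e*1e3,1),'mm/px top',round(z/T['fx']*1e3,2),'scene',round(zs/S['fx']*1e3,2),'r',np.hypot(*p[:2]).round(3), 'at130',plane(T,*g(a,205,140),.13).round(3),'118',plane(T,*g(a,205,140),.118).round(3))
# dark blobs body in top
h=cv2.cvtColor(T['frame'],cv2.COLOR_RGB2HSV)
m=((h[...,2]<75)).astype('uint8')
n,l,st,c=cv2.connectedComponentsWithStats(m[140:230,205:365])
for i in range(1,n):
    if st[i,4]>30: print(st[i],c[i].round(1))
E
```

```text
L [0.4591 0.2108 0.1269] gap 0.7 mm/px top 2.97 scene 2.39 r 0.505 at130 [0.459 0.21  0.13 ] 118 [0.459 0.211 0.118]
R [ 0.4432 -0.1514  0.1167] gap 1.2 mm/px top 3.0 scene 3.0 r 0.468 at130 [ 0.443 -0.149  0.13 ] 118 [ 0.444 -0.151  0.118]
small [ 0.5985 -0.0759  0.0726] gap 0.3 mm/px top 3.1 scene 3.04 r 0.603 at130 [ 0.59  -0.071  0.13 ] 118 [ 0.592 -0.072  0.118]
cup [0.5707 0.1125 0.0711] gap 0.2 mm/px top 3.08 scene 2.72 r 0.582 at130 [0.563 0.111 0.13 ] 118 [0.565 0.111 0.118]
tumb [0.4502 0.0227 0.1349] gap 1.5 mm/px top 2.94 scene 2.68 r 0.451 at130 [0.451 0.023 0.13 ] 118 [0.452 0.023 0.118]
glue [ 0.4392 -0.0735  0.0896] gap 1.5 mm/px top 3.04 scene 2.89 r 0.445 at130 [ 0.438 -0.07   0.13 ] 118 [ 0.439 -0.071  0.118]
[104  15  12  12 104] [109.5  20.1]
[132  22  21  21 156] [144.6  29. ]
[126  30  17  17  41] [131.1  40.6]
[  7  54  21  20 321] [17.  63.7]
[126  61  20  18 273] [135.2  69.4]
```

The triangulated heights fit the text: L is 127 mm (given 130), R is 117 (given 118), small is 73 (given 75) and the cup is 71 (given 74). L is also the wider of the two, so L is the largest bottle and R is the middle-sized one, which I leave alone. I'll approach high with the fingers shut.

>>> servo_tool --pt "0 0.018 0.029 0.003 0" --pt "0 0.018 0.029 0.003 0" --pt "0 0.018 0.029 0.003 0" --pt "0 0.018 0.029 0.003 0" --pt "0 0.018 0.029 0.003 0"

```text
t: 0.52
tcp_pos: [0.3128, -0.4107, 0.2646]
eef_rot: [3.141, -0.0, -2.762]
contact_force: [1.7, 0.8, 0.1]
finger_gap: 0.0253
grip_force: 0.0
```

>>> servo_tool --pt "0 0.018 0.029 0.003 0" --pt "0 0.018 0.029 0.003 0" --pt "0 0.018 0.029 0.003 0" --pt "0 0.018 0.029 0.003 0" --pt "0 0.018 0.029 0.003 0"

```text
t: 0.93
tcp_pos: [0.4029, -0.2656, 0.2799]
eef_rot: [3.141, 0.0, -2.762]
contact_force: [0.7, -1.0, 0.5]
finger_gap: -0.0001
grip_force: 0.0
```

>>> servo_tool --pt "0 0.025 0.025 0 0" --pt "0 0.025 0.025 0 0" --pt "0 0.025 0.025 0 0" --pt "0 0.025 0.025 0 0" --pt "0 0 0 0 0"

```text
t: 1.35
tcp_pos: [0.505, -0.1634, 0.2778]
eef_rot: [3.139, -0.002, -2.758]
contact_force: [-1.0, -0.9, -0.7]
finger_gap: -0.0001
grip_force: 0.0
```

```bash
python3 - <<'E'
from h import *
s=grab('wrist','w1'); st=ctrl.state(); print(st['t'],st['tcp_pos'].round(4),st['eef_rot'].round(3),st['finger_gap'],cam(s)[2].round(3))
for n,p in dict(small=[.5985,-.0759,.075],cup=[.5707,.1125,.074],L=[.4591,.2108,.13]).items(): print(n,np.round(proj(s,p),1))
E
```

```text
1.4 [ 0.5037 -0.1649  0.2783] [ 3.140e+00 -2.000e-03 -2.758e+00] -0.00019354924534734956 [ 0.427 -0.194  0.402]
small [312.3 278.2]
cup [448.6 306.5]
L [610.7 287.4]
```

View pics/w1.png

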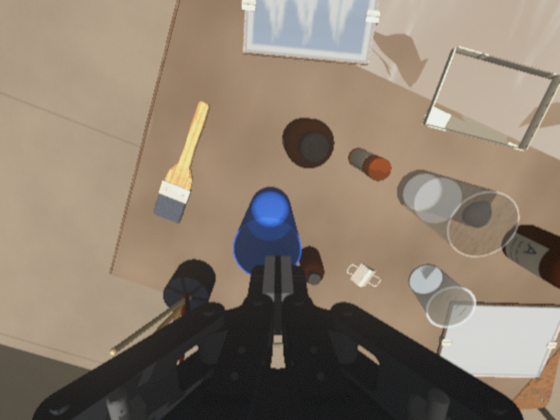

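The wrist view puts the small cap at (313,278), and I predicted (312,278). The cup rim is at (451,306), and I predicted (449,306). The estimates hold, so I'll move over the small bottle.

>>> servo_tool --pt "0 0.024 0.0225 0 0" --pt "0 0.024 0.0225 0 0" --pt "0 0.024 0.0225 0 0" --pt "0 0.0235 0.022 0 0" --pt "0 0 0 0 0"

```text
t: 1.82
tcp_pos: [0.5999, -0.0749, 0.2773]
eef_rot: [3.14, -0.003, -2.759]
contact_force: [0.1, -1.0, 0.1]
finger_gap: 0.0002
grip_force: 0.0
```

>>> servo_tool --pt "0 0 0 -0.025 0" --pt "0 0 0 -0.025 0" --pt "0 0 0 -0.025 0" --pt "0 0 0 -0.025 0" --pt "0 0 0 0 0"

```text
t: 2.23
tcp_pos: [0.5951, -0.0781, 0.1736]
eef_rot: [3.137, -0.009, -2.763]
contact_force: [-0.1, 0.0, -1.3]
finger_gap: -0.0
grip_force: 0.0
```

```bash
python3 - <<'E'
from h import *
s=grab('wrist','w2'); st=ctrl.state(); print(st['t'],st['tcp_pos'].round(4))
for n,p in dict(small=[.5985,-.0759,.075],cup=[.5707,.1125,.074],L=[.4591,.2108,.13]).items(): print(n,np.round(proj(s,p),1))
E
```

```text
2.2833 [ 0.5962 -0.0784  0.1771]
small [277.  225.4]
cup [488.5 271.1]
L [787.8 221. ]
```

View pics/w2.png

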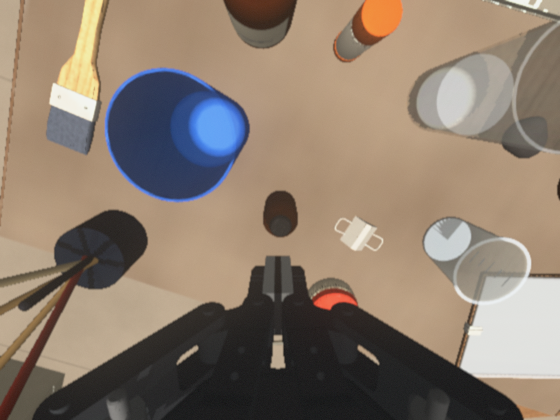

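The small cap is at (280,227), about 2 mm from the estimate. I'll lower and correct, then hold.

>>> servo_tool --pt "0 0.0015 0.002 -0.018 0" --pt "0 0.001 0.002 -0.018 0" --pt "0 0 0 -0.016 0" --pt "0 0 0 0 0" --pt "0 0 0 0 0"

```text
t: 2.7
tcp_pos: [0.6007, -0.0743, 0.1295]
eef_rot: [-3.141, 0.0, -2.762]
contact_force: [-0.0, -0.8, 0.6]
finger_gap: 0.0001
grip_force: 0.0
```

>>> servo_tool --pt "0 0 0 0 0" --pt "0 0 0 0 0" --pt "0 0 0 0 0" --pt "0 0 0 0 0" --pt "0 0 0 0 0"

```text
t: 3.12
tcp_pos: [0.6006, -0.0737, 0.1285]
eef_rot: [-3.141, 0.001, -2.762]
contact_force: [0.0, 0.3, -0.7]
finger_gap: 0.0001
grip_force: 0.0
```

```bash
python3 - <<'E'
from h import *
T,W=load('top0'),load('w2'); st=ctrl.state(); print(st['t'],st['tcp_pos'].round(4))
print(plane(W,280.5,227,.075).round(4),plane(W,492,271,.074).round(4),plane(T,316.2,158.8,.075).round(4),plane(T,254.7,167.7,.074).round(4))
s=grab('wrist','w3'); print(np.round(proj(s,[.5985,-.0745,.075]),1), np.round(proj(s,st['tcp_pos']-[0,0,.019]),1))
E
```

```text
3.1167 [ 0.6006 -0.0737  0.1285]
[ 0.5988 -0.0727  0.075 ] [0.5695 0.1154 0.074 ] [ 0.5983 -0.0762  0.075 ] [0.5701 0.1122 0.074 ]
[276.5 240.5] [276.3 270.3]
```

View pics/w3.png

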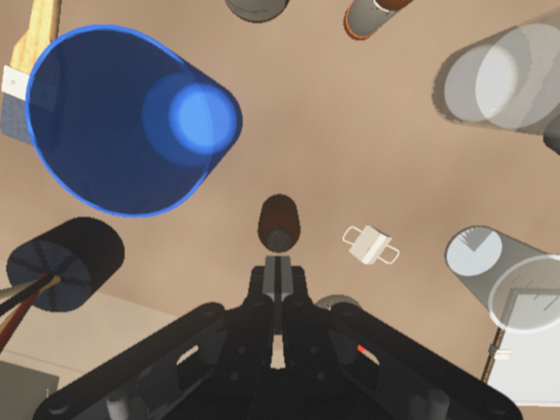

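The cap is at (277.5,241) and lines up with the finger axis. I'll trim by 2 mm in x and 4 mm in z, then hold.

>>> servo_tool --pt "0 -0.002 0 -0.004 0" --pt "0 0 0 0 0" --pt "0 0 0 0 0" --pt "0 0 0 0 0" --pt "0 0 0 0 0"

```text
t: 3.58
tcp_pos: [0.5985, -0.0737, 0.124]
eef_rot: [3.142, -0.0, -2.762]
contact_force: [-0.5, 0.7, -0.1]
finger_gap: -0.0003
grip_force: 0.0
```

>>> servo_tool --pt "0 0 0 0 0" --pt "0 0 0 0 0" --pt "0 0 0 0 0" --pt "0 0 0 0 0" --pt "0 0 0 0 0"

```text
t: 4.0
tcp_pos: [0.5985, -0.0737, 0.124]
eef_rot: [3.141, -0.0, -2.762]
contact_force: [0.0, 0.9, -0.3]
finger_gap: -0.0001
grip_force: 0.0
```

>>> servo_tool --pt "0 0 0 0 0" --pt "0 0 0 0 0" --pt "0 0 0 0 0" --pt "0 0 0 0 0" --pt "0 0 0 0 0"

```text
t: 4.42
tcp_pos: [0.5985, -0.0737, 0.124]
eef_rot: [3.141, -0.0, -2.762]
contact_force: [0.8, -0.3, -0.5]
finger_gap: 0.0
grip_force: 0.0
```

>>> servo_tool --pt "0 0 0 0 0" --pt "0 0 0 0 0" --pt "0 0 0 0 0" --pt "0 0 0 0 0" --pt "0 0 0 0 0"

```text
t: 4.83
tcp_pos: [0.5985, -0.0737, 0.124]
eef_rot: [3.142, -0.0, -2.762]
contact_force: [-0.7, -0.3, -0.2]
finger_gap: 0.0001
grip_force: 0.0
```

>>> servo_tool --pt "0 0 0 0 0" --pt "0 0 0 0 0" --pt "0 0 0 0 0" --pt "0 0 0 0 0" --pt "0 0 0 0 0"

```text
t: 5.25
tcp_pos: [0.5984, -0.0737, 0.124]
eef_rot: [3.142, -0.0, -2.762]
contact_force: [0.3, 0.4, 0.7]
finger_gap: 0.0004
grip_force: 0.0
```

>>> servo_tool --pt "0 0 0 0.025 0" --pt "0 0 0 0.03 0" --pt "0 0 0 0.03 0" --pt "0 0 0 0.03 0" --pt "0 0 0 0.025 0"

```text
t: 5.67
tcp_pos: [0.5985, -0.0739, 0.2666]
eef_rot: [-3.141, 0.002, -2.762]
contact_force: [0.2, -0.4, 0.8]
finger_gap: 0.0003
grip_force: 0.0
```

>>> servo_tool --pt "0 -0.014 0.0286 0 0" --pt "0 -0.014 0.0286 0 0" --pt "0 -0.014 0.0286 0 0" --pt "0 -0.014 0.0286 0 0" --pt "0 -0.014 0.0286 0 0"

```text
t: 6.08
tcp_pos: [0.5276, 0.0703, 0.264]
eef_rot: [3.141, 0.0, -2.762]
contact_force: [-0.2, 0.0, -0.2]
finger_gap: 0.0003
grip_force: 0.0
```

>>> servo_tool --pt "0 -0.014 0.0286 0 0" --pt "0 -0.014 0.0286 0 0" --pt "0 -0.014 0.0286 0 0" --pt "0 -0.014 0.0286 0 0" --pt "0 -0.014 0.0286 0 0"

```text
t: 6.5
tcp_pos: [0.4575, 0.2135, 0.2642]
eef_rot: [3.141, 0.001, -2.762]
contact_force: [0.2, -0.9, 0.1]
finger_gap: -0.0
grip_force: 0.0
```

>>> servo_tool --pt "0 0 0 -0.015 0" --pt "0 0 0 -0.015 0" --pt "0 0 0 -0.015 0" --pt "0 0 0 0 0" --pt "0 0 0 0 0"

```text
t: 6.92
tcp_pos: [0.4583, 0.212, 0.2188]
eef_rot: [-3.141, -0.001, -2.762]
contact_force: [0.1, 0.0, 1.2]
finger_gap: 0.0001
grip_force: 0.0
```

```bash
python3 - <<'E'
from h import *
s=grab('wrist','w4'); st=ctrl.state(); print(st['t'],st['tcp_pos'].round(4))
for n,p in dict(cup=[.5705,.1135,.074],L=[.459,.2108,.13]).items(): print(n,np.round(proj(s,p),1))
E
```

```text
6.9667 [0.4587 0.2121 0.2198]
cup [149.4 265.2]
L [274.8 224.8]
```

View pics/w4.png

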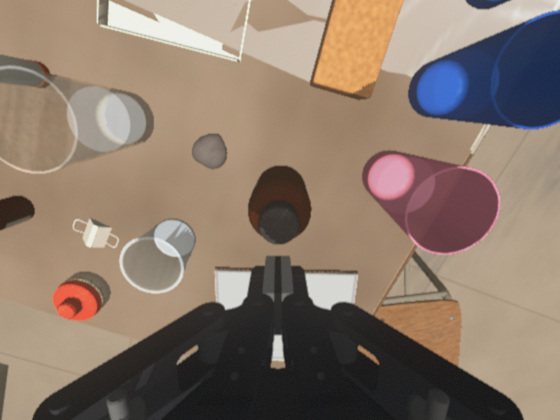

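The large cap is at (279,224) on the finger axis, with the cup rim at (153,265). I'll lower to 3 cm over the cap and hold.

>>> servo_tool --pt "0 0 0 -0.014 0" --pt "0 0 0 -0.014 0" --pt "0 0 0 -0.012 0" --pt "0 0 0 0 0" --pt "0 0 0 0 0"

```text
t: 7.38
tcp_pos: [0.4586, 0.2121, 0.1793]
eef_rot: [-3.141, -0.0, -2.762]
contact_force: [0.7, 0.1, 0.2]
finger_gap: 0.0002
grip_force: 0.0
```

>>> servo_tool --pt "0 0 0 0 0" --pt "0 0 0 0 0" --pt "0 0 0 0 0" --pt "0 0 0 0 0" --pt "0 0 0 0 0"

```text
t: 7.8
tcp_pos: [0.4585, 0.2124, 0.1793]
eef_rot: [3.141, 0.0, -2.762]
contact_force: [0.1, -1.0, 0.3]
finger_gap: 0.0003
grip_force: 0.0
```

>>> servo_tool --pt "0 0 0 0 0" --pt "0 0 0 0 0" --pt "0 0 0 0 0" --pt "0 0 0 0 0" --pt "0 0 0 0 0"

```text
t: 8.22
tcp_pos: [0.4584, 0.2123, 0.1789]
eef_rot: [3.142, -0.0, -2.762]
contact_force: [-0.5, -0.2, -0.3]
finger_gap: 0.0
grip_force: 0.0
```

>>> servo_tool --pt "0 0 0 0 0" --pt "0 0 0 0 0" --pt "0 0 0 0 0" --pt "0 0 0 0 0" --pt "0 0 0 0 0"

```text
t: 8.63
tcp_pos: [0.4585, 0.2123, 0.1789]
eef_rot: [3.142, -0.0, -2.762]
contact_force: [-0.4, 0.2, 0.3]
finger_gap: 0.0
grip_force: 0.0
```

>>> servo_tool --pt "0 0 0 0 0" --pt "0 0 0 0 0" --pt "0 0 0 0 0" --pt "0 0 0 0 0" --pt "0 0 0 0 0"

```text
t: 9.05
tcp_pos: [0.4584, 0.2123, 0.179]
eef_rot: [3.142, -0.0, -2.762]
contact_force: [-0.4, 0.2, -0.0]
finger_gap: -0.0001
grip_force: 0.0
```

>>> servo_tool --pt "0 0 0 0 0" --pt "0 0 0 0 0" --pt "0 0 0 0 0" --pt "0 0 0 0 0" --pt "0 0 0 0 0"

```text
t: 9.47
tcp_pos: [0.4584, 0.2123, 0.1789]
eef_rot: [3.141, -0.0, -2.762]
contact_force: [-0.1, 0.3, -0.7]
finger_gap: -0.0002
grip_force: 0.0
```

>>> servo_tool --pt "0 0 0 0.02 0" --pt "0 0 0 0.02 0" --pt "0 0 0 0.02 0" --pt "0 0 0 0 0" --pt "0 0 0 0 0"

```text
t: 9.88
tcp_pos: [0.4588, 0.2126, 0.2402]
eef_rot: [3.14, 0.002, -2.762]
contact_force: [0.2, -0.1, -1.5]
finger_gap: -0.0
grip_force: 0.0
```

>>> servo_tool --pt "0 0.0223 -0.0197 0 0" --pt "0 0.0223 -0.0197 0 0" --pt "0 0.0223 -0.0197 0 0" --pt "0 0.0223 -0.0197 0 0" --pt "0 0.0223 -0.0197 0 0"

```text
t: 10.3
tcp_pos: [0.5705, 0.1127, 0.2376]
eef_rot: [3.141, -0.002, -2.762]
contact_force: [-0.2, 0.4, 0.2]
finger_gap: -0.0003
grip_force: 0.0
```

>>> servo_tool --pt "0 0 0 -0.02 0" --pt "0 0 0 -0.02 0" --pt "0 0 0 -0.02 0" --pt "0 0 0 -0.02 0" --pt "0 0 0 0 0"

```text
t: 10.72
tcp_pos: [0.5675, 0.1131, 0.1526]
eef_rot: [3.14, -0.009, -2.762]
contact_force: [0.4, 1.0, -0.8]
finger_gap: -0.0001
grip_force: 0.0
```

>>> servo_tool --pt "0 0 0 -0.01 0" --pt "0 0 0 -0.01 0" --pt "0 0 0 -0.01 0" --pt "0 0 0 0 0" --pt "0 0 0 0 0"

```text
t: 11.13
tcp_pos: [0.5698, 0.1137, 0.1286]
eef_rot: [-3.142, -0.001, -2.762]
contact_force: [-0.3, -0.8, 0.3]
finger_gap: -0.0002
grip_force: 0.0
```

```bash
python3 - <<'E'
from h import *
s=grab('wrist','w5'); st=ctrl.state(); print(st['t'],st['tcp_pos'].round(4))
print(np.round(proj(s,[.570,.114,.074]),1))
for a in np.linspace(0,2*np.pi,9)[:8]: print(np.round(proj(s,[.570+.0335*np.cos(a),.114+.0335*np.sin(a),.074])))
E
```

```text
11.1833 [0.5701 0.1138 0.1294]
[276.7 243.5]
[259. 283.]
[295. 283.]
[322. 260.]
[323. 225.]
[296. 199.]
[256. 200.]
[230. 226.]
[232. 261.]
```

View pics/w5.png

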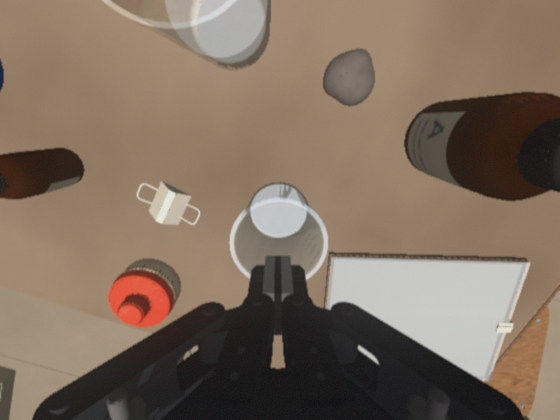

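The cup rim spans 230–328 px, centred at about (279,241), within 2 mm of the prediction at (277,243). I'll trim z to 0.123 and hold.

>>> servo_tool --pt "0 -0.001 0.0005 -0.006 0" --pt "0 0 0 0 0" --pt "0 0 0 0 0" --pt "0 0 0 0 0" --pt "0 0 0 0 0"

```text
t: 11.6
tcp_pos: [0.5691, 0.1143, 0.1233]
eef_rot: [3.142, 0.0, -2.762]
contact_force: [0.5, 0.5, 1.2]
finger_gap: 0.0003
grip_force: 0.0
```

>>> servo_tool --pt "0 0 0 0 0" --pt "0 0 0 0 0" --pt "0 0 0 0 0" --pt "0 0 0 0 0" --pt "0 0 0 0 0"

```text
t: 12.02
tcp_pos: [0.5689, 0.1143, 0.123]
eef_rot: [3.141, -0.0, -2.762]
contact_force: [-1.0, 0.6, 0.3]
finger_gap: -0.0003
grip_force: 0.0
```

>>> servo_tool --pt "0 0 0 0 0" --pt "0 0 0 0 0" --pt "0 0 0 0 0" --pt "0 0 0 0 0" --pt "0 0 0 0 0"

```text
t: 12.43
tcp_pos: [0.5689, 0.1143, 0.1229]
eef_rot: [3.142, -0.0, -2.762]
contact_force: [-0.3, 0.7, -0.2]
finger_gap: -0.0003
grip_force: 0.0
```

>>> servo_tool --pt "0 0 0 0 0" --pt "0 0 0 0 0" --pt "0 0 0 0 0" --pt "0 0 0 0 0" --pt "0 0 0 0 0"

```text
t: 12.85
tcp_pos: [0.5689, 0.1143, 0.1229]
eef_rot: [3.141, -0.0, -2.762]
contact_force: [-0.6, -0.3, 0.0]
finger_gap: -0.0
grip_force: 0.0
```

>>> servo_tool --pt "0 0 0 0 0" --pt "0 0 0 0 0" --pt "0 0 0 0 0" --pt "0 0 0 0 0" --pt "0 0 0 0 0"

```text
t: 13.27
tcp_pos: [0.5689, 0.1143, 0.123]
eef_rot: [3.142, -0.0, -2.762]
contact_force: [-0.6, 0.0, -0.6]
finger_gap: -0.0002
grip_force: 0.0
```

>>> servo_tool --pt "0 0 0 0 0" --pt "0 0 0 0 0" --pt "0 0 0 0 0" --pt "0 0 0 0 0" --pt "0 0 0 0 0"

```text
t: 13.68
tcp_pos: [0.5689, 0.1143, 0.1229]
eef_rot: [3.142, -0.0, -2.762]
contact_force: [-0.1, -0.9, -0.2]
finger_gap: -0.0001
grip_force: 0.0
```

```bash
python3 -c "
from h import *
print(ctrl.state()['tcp_pos'].round(4)); print(ctrl.finish_job())"
```

```text
[0.5689 0.1143 0.1229]
the job is handed in; nothing more can be done
None
```

The arm pointed at the smallest bottle, then the largest, then the measuring cup, about 3 cm above each for about two seconds; it ended over the cup at 13.7 s with no sign of contact, and the job is handed in (no verdict was returned).

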